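Set the stop sleeve and hold a string-art block in the nailing jig

ROBOT

A 7-joint arm with a two-finger parallel gripper is mounted at the origin on the work surface. World frame = base frame: x ahead of the robot, y to its left, z up, the work surface at z = 0. Lengths are in m, angles in rad, forces in N, time in s.
With the tool pointing down it reaches from about 0.4 to 0.85 m from the base axis. Payload 10.4 kg.
Tool frame: the origin (TCP) lies on the centre line of the jaws, within the pads' length; the fingertips stand 17 mm ahead of it and the grasp point (between the pads) lies 2 mm behind it; z points along the fingers, y is the line along which they close (so a half turn about z gives the same grasp; the last joint's range is limited). The gripper opens to 85 mm and grips with 20 to 120 N. Pads are 22 mm wide; open, the fingers measure 114 mm over their backs; the gripper's body (76 mm by 85 mm) begins 54 mm behind the grasp point. The pads swing forward as they close: fully open they stand 13 mm farther back than shut.
Start: joints at [-1.322, 0.332, -0.065, 1.46, 0.022, 1.35, -0.088], TCP at [0.168, 0.602, 0.228] pointing down, gripper open.
Joint ranges: [-2.6, 2.6], [-0.5, 2.12], [-1.47, 1.34], [0.16, 2.42], [-1.27, 4.41], [0.06, 2.06], [-2.6, 2.6]. Speed limits (rad/s): [2.22, 2.22, 2.79, 2.79, 3.14, 3.14, 3.14].

INTERFACE

Orientations are given as a unit quaternion [x, y, z, w].
In Python, from workcell import get_obs, optics, job gives the robot as it stands. The module is installed in compiled form; this text tells all that it offers.
- The arm moves only by the tool send_rows, never from a script. Its argument "plan" is a list that holds one entry, the list of rows, each a list of 7 numbers: the turn, a rotation vector about the tool's x, y, z in units of 1.5 rad (1.0 is 1.5 rad), then the shift along the tool's x, y, z in units of 20 cm (1.0 is 20 cm), then the opening, from 0 (shut) to 1 (fully open). A call has 1 to 20 rows; each row shifts and turns the commanded pose from where the row before left it, along the tool's axes as they then stand; what a row does not reach is not made up. A row lasts 1/12 s, in which the tool goes at most 41.7 mm and 7.16 degrees, less where a joint would pass 70% of its speed; a pose out of reach is approached as far as the arm can. A call with a number of a shift or a turn outside -1 to 1 is refused whole. A call with a gripper value outside its range is refused whole. The fingers move at their own pace and stop on an object; "squeeze" is the grip in N (left out, the last holds). Time passes only in rows, so rows that do not move let the fingers close. It gives the time, the measured TCP pose, the force, the opening and the grip force at its end, in the units of the state.
- get_obs(): the state, without advancing time (a new reading comes with each control period).
- optics.camera(name): name is "scene" or "top" or "wrist"; returns the picture (480x640x3 uint8, red, green, blue); there is no depth.
- optics.get_calibration(name): a dict with "intrinsics" (3x3 intrinsics, pixels), "distortion" ([k1, k2, p1, p2, k3] as OpenCV has them; the pictures are not rectified), "world_from_camera" (4x4, takes a point from camera to world coordinates); the wrist camera has in their place "T_tool_cam" (4x4, takes a point from camera to tool coordinates, whose origin is the TCP and whose axes are the flange's). Camera axes: x right, y up, looking along -z (the intrinsics and any distortion apply to the point x, -y, -z); pixel columns grow to the right and rows downward; lengths in m; the calibration is good to about 2 mm. A picture is of the moment at which its call begins: read the wrist's pose just before it. get_calibration takes no time and is no camera call.
- job.hand_in(): hands the job in; it is judged then, once.
The state is a dict: "clock": time; "joint_pos": joint angles; "joint_velocities": joint speeds; "tau": joint torques, N m; "position": TCP position; "ee_rot": TCP orientation; "ft_force": force on the tool from outside, world axes, zero at the start; "torque": the same for the moment, N m; "grip_width": opening from 0.0 (shut) to 1.0 (fully open); "grasp_force": force on a finger pad.
Only numpy, scipy, OpenCV 4.12 (cv2) and the standard library are available. Lean on these libraries where they do the work, as an engineer would, in place of code of your own. Each camera call takes 0.05 s, during which the arm holds its last target. There are 200 camera calls.

TASK

Push the blue stop sleeve all the way down onto the steel spigot of the nailing jig and let go of it. Then lay the wooden nail block flat on the jig's plywood base, press it into the corner with a long side flush against the aluminium fence and an end against the blue sleeve, and finish while still holding it pressed firmly against both, so that it can be nailed. Leave the spare sleeve, the nail tray, the hammer and the pen pot where they are.

Things in the scene. Friction and masses are not known exactly. Their poses are not given: they have to be found in the camera images.
- jig: Nailing jig, fixed: plywood base 220 (x) x 260 (y) x 12 mm. Origin: centre of its underside, at bench height; z up, yaw within 0.3 rad of the world's. It carries a rigid aluminium fence along its y, at its +x side, and a rigid steel spigot. The block goes into the corner bounded by the fence towards the jig's +x and by the fitted sleeve towards its +y.
- fence: Straight aluminium bar fixed on the jig base, 18 (x) x 145 (y) x 30 mm tall. Origin: centre of its underside, on top of the base (12 mm above the bench), at x 79, y -27.5 mm in the jig's frame; axes as the jig's. The stop face is its -x face, 9 mm from its origin (x = 70 mm in the jig's frame).
- spigot_foot (a point): Foot of the upright steel spigot, on its axis at the top of the jig base (x 35, y 75, z 12 mm in the jig's frame); axes as the jig's. Spigot 20 mm diameter for 15 mm, then tapering to a 10 mm nose; 24 mm tall in all.
- corner_home (a point): Point on top of the jig base (x 40, y 10, z 12 mm in the jig's frame) where the centre of the block's underside comes to lie when it touches both stops (the sleeve's play shifts it up to 1.5 mm in y); axes as the jig's. Nothing is slippery: friction on the base, or on one stop while it is loaded, can keep the block just off the other.
- sleeve: Blue metal sleeve (plain tube), standing loose on the bench: 40 mm outside diameter, 23 mm bore right through, 30 mm tall, 50 to 85 g. Origin: centre of its underside; z along its bore. Fully home it rests on the jig base and has 1.5 mm radial play on the spigot.
- block: Loose wooden block, 60 (its x) x 90 (y) x 56 mm tall, 0.15-0.3 kg, upright, nails in its top (11 mm tall, within 21 mm of centre in x, 31 in y). Origin: centre of underside. Long sides: +x and -x faces; ends: +y and -y; either way round will do. Gripped across the 60 mm in its top 20 mm, the fingers clear fence and fitted sleeve (both 30 mm above the jig base).
- spare_sleeve: Black plastic spare sleeve, 46 mm outside, 28 mm bore, 45 mm tall, standing; not wanted; leave alone. Origin: centre of its underside.
- hammer: Hammer lying on the bench (about 0.3 m long); leave alone. Origin: on its handle's underside.
- pen_pot: Red pot with pens, 72 mm across, 145 mm tall with its pens; leave alone. Origin: centre of its underside.
- nail_tray: Open grey nail tray, 110 x 160 mm, 30 mm tall; leave alone. Origin: centre of its underside.
There are look-alikes about, which are no part of the job. Of the things that look like the block, take the one that is farthest to the robot's left at the start.

How it is judged:
On the way:
1. the blue sleeve is all the way down on the spigot and let go (horizontal distance between sleeve and spigot_foot below 0.003 m and z of sleeve in the frame of spigot_foot between -0.003 and 0.003 m and angle between sleeve's own z axis and vertical below 0.06 rad and contact force between sleeve and the fingers below 0.1 N and contact force between sleeve and the arm below 0.1 N), for 0.2 s.
At the end, for the whole second after the job is handed in: Sleeve down on the spigot within 3 mm, untouched. Block flat on the base, square to the fence within 0.06 rad, within 5 mm (towards the fence) and 6 mm (along it) of its home, still, pressed by the robot with over 1.5 N on the fence and over 1.5 N on the sleeve (all of step 1 and x of block in the frame of corner_home between -0.005 and 0.005 m and y of block in the frame of corner_home between -0.006 and 0.006 m and z of block in the frame of corner_home between -0.004 and 0.004 m and angle between the y axis of block and the y axis of jig, either way round below 0.06 rad and angle between block's own z axis and vertical below 0.06 rad and contact force between block and fence above 1.5 N and contact force between block and sleeve above 1.5 N and (contact force between block and the fingers above 1 N or contact force between block and the arm above 1 N) and linear speed of block below 0.02 m/s); the arm keeps its last pose, push and grip.
It fails at once if the spare sleeve, nail tray, hammer or pen pot is shoved more than 40 mm away (distance of any of spare_sleeve, hammer, pen_pot, nail_tray from where it was at the start of the episode above 0.04 m).
It also fails if it takes over 72 s, if anything falls off the work surface, if the arm or the gripper's body presses on something with over 40 N, if the wrist force passes 120 N, or if a joint passes its speed limit or range.

## Working session

There is one attempt and no reset: what is moved stays moved. The work goes in short steps, Python scripts to look and compute and a tool call to move; the robot and the scene stay as the last step left them, time stands still between calls to the robot, and variables do not carry over. Pictures are saved under pics/ and viewed, at most 10 in all, crops included, and the job is handed in when it is done.

Besides the shell and the picture viewer there is one more tool, called as name([rows], argument=value, ...), one row to a line, values as JSON. send_rows: Moves the arm, as the interface text tells. Its arguments: {"type":"object","properties":{"plan":{"type":"array"},"squeeze":{"type":"number"}},"required":["plan"]}

```bash
mkdir -p pics; cat > h.py <<'E'
import numpy as np, cv2
from workcell import get_obs, optics, job
from scipy.spatial.transform import Rotation as R
def T_cam(name, o=None):
    c=optics.get_calibration(name)
    if name!='wrist': return c,np.array(c['world_from_camera'])
    o=o or get_obs(); T=np.eye(4); T[:3,:3]=R.from_quat(o['ee_rot']).as_matrix(); T[:3,3]=o['position']
    return c,T@np.array(c['T_tool_cam'])
def ray(name,uv,o=None):
    c,T=T_cam(name,o)
    p=cv2.undistortPoints(np.array(uv,float).reshape(-1,1,2),np.array(c['intrinsics']),np.array(c['distortion'])).reshape(-1,2)
    d=np.c_[p[:,0],-p[:,1],-np.ones(len(p))]@T[:3,:3].T
    return T[:3,3],d
def onz(name,uv,z,o=None):
    c,d=ray(name,uv,o); return c+d*((z-c[2])/d[:,2])[:,None]
def proj(name,P,o=None):
    c,T=T_cam(name,o); q=(np.atleast_2d(P)-T[:3,3])@T[:3,:3]
    q=q*[1,-1,-1]
    return cv2.projectPoints(q.astype(float),np.zeros(3),np.zeros(3),np.array(c['intrinsics']),np.array(c['distortion']))[0].reshape(-1,2)
def snap(name,f):
    im=optics.camera(name); cv2.imwrite('pics/'+f,im[:,:,::-1]); return im
E
python3 - <<'E'
from h import *
np.set_printoptions(precision=3,suppress=True)
for n in('top','scene','wrist'):
    snap(n,n+'0.png'); c,T=T_cam(n); print(n,c['intrinsics'],c['distortion']); print(T)
print(get_obs())
E
```

```text
top [[498.394   0.    317.454]
 [  0.    498.394 233.573]
 [  0.      0.      1.   ]] [-0.044  0.     0.     0.     0.   ]
[[ 0.026  0.997 -0.079  0.362]
 [-1.     0.027  0.011 -0.018]
 [ 0.013  0.079  0.997  1.429]
 [ 0.     0.     0.     1.   ]]
scene [[522.259   0.    320.254]
 [  0.    522.259 234.648]
 [  0.      0.      1.   ]] [-0.15  0.    0.    0.    0.  ]
[[-0.236 -0.777  0.584  1.197]
 [ 0.972 -0.198  0.129  0.125]
 [ 0.015  0.598  0.802  1.091]
 [ 0.     0.     0.     1.   ]]
wrist [[341.273   0.    314.397]
 [  0.    341.273 238.149]
 [  0.      0.      1.   ]] [-0.045  0.     0.     0.     0.   ]
[[ 0.269 -0.917 -0.294  0.091]
 [ 0.963  0.256  0.083  0.623]
 [-0.    -0.306  0.952  0.374]
 [ 0.     0.     0.     1.   ]]
{'clock': 0.15, 'joint_pos': array([-1.322,  0.333, -0.065,  1.461,  0.022,  1.35 , -0.089]), 'joint_velocities': array([-0.001, -0.002,  0.001, -0.003, -0.   , -0.001,  0.001]), 'tau': array([  0.001, -62.583,   0.049, -39.185,   0.016,   0.007,  -0.   ]), 'position': array([0.168, 0.602, 0.227]), 'ee_rot': array([ 0.135,  0.991, -0.001, -0.   ]), 'ft_force': array([-0.285,  0.072, -0.281]), 'torque': array([ 0.013, -0.007,  0.021]), 'grasp_force': 0.0, 'grip_width': 1.0023760087119564}
```

View pics/top0.png

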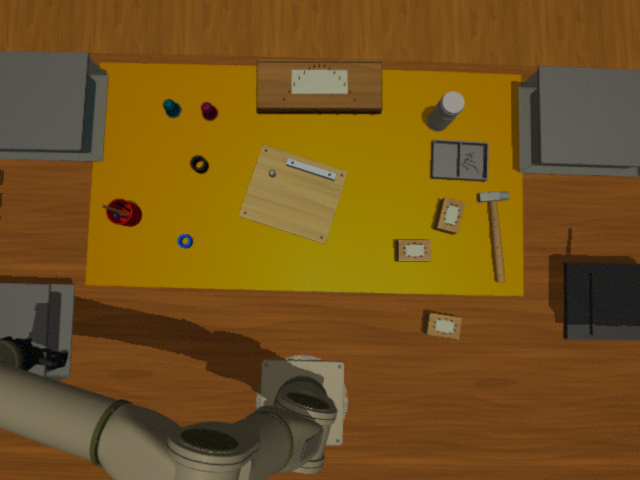

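View pics/scene0.png

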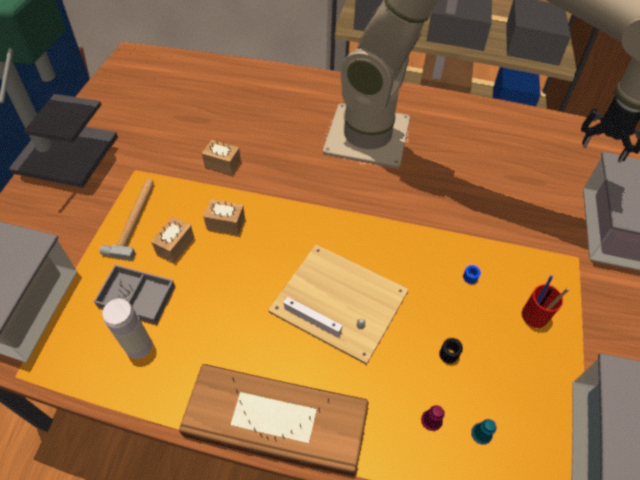

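The scene shows three block look-alikes in the top view, at (414,250), (450,215) and (444,326). The farthest to the robot's left (smallest column) is (414,250). The blue sleeve is at (185,241), the black spare at (200,164), the spigot at (272,173) and the fence at (287..335, 160..178).

```bash
cat > m.py <<'E'
from h import *
np.set_printoptions(precision=4,suppress=True)
def masks(im):
    hsv=cv2.cvtColor(im,cv2.COLOR_RGB2HSV)
    return hsv
def blobs(m,amin=30):
    n,l,s,c=cv2.connectedComponentsWithStats(m.astype(np.uint8))
    return [(i,s[i],c[i],l==i) for i in range(1,n) if s[i][4]>=amin]
E
python3 - <<'E'
from m import *
im=cv2.imread('pics/top0.png')[:,:,::-1].copy(); h=masks(im)
# blue sleeve top & scene
for n in('top','scene'):
    im2=cv2.imread(f'pics/{n}0.png')[:,:,::-1].copy(); q=masks(im2)
    for i,s,c,m in blobs((q[...,0]>108)&(q[...,0]<128)&(q[...,1]>150)&(q[...,2]>70)): print(n,'blue',s,c, onz(n,[c],.015 if n=='scene' else .03))
# jig: pale wood - lower saturation than bench orange
s=h[220,290],h[250,370],h[250,400],h[200,250]; print(s)
for nm,uv,z in(('blk',(414,250),.06),('blk2',(450,215),.06),('blk3',(444,326),.06),('spig',(272,173),.036),('fence',(311,169),.042),('black',(200,164),.045)): print(nm,onz('top',[uv],z))
j=(h[...,1]<175)&(h[...,0]>10)&(h[...,0]<30)&(h[...,2]>100)
j[:140]=0;j[250:]=0;j[:,:230]=0;j[:,355:]=0
b=max(blobs(j),key=lambda b:b[1][4]); print(b[1],b[2])
cn=max(cv2.findContours(b[3].astype(np.uint8),0,1)[0],key=cv2.contourArea)
r=cv2.minAreaRect(cv2.convexHull(cn)); bx=cv2.boxPoints(r); print(bx)
w=onz('top',bx,.012); print(w, w.mean(0),np.linalg.norm(np.diff(w,axis=0),axis=1))
big=cv2.resize(im[180:350,380:500],None,fx=4,fy=3.4,interpolation=2); big=cv2.resize(im[195:345,385:475],None,fx=4,fy=4,interpolation=2)
big2=cv2.resize(im[140:250,165:360],None,fx=4,fy=4,interpolation=2)[:, :]
cv2.imwrite('pics/crop_blk.png',big[:,:,::-1])
E
```

```text
scene blue [502  69  37  36 539] [521.2356  85.1558] [[-0.3863  0.4744  0.015 ]]
scene blue [464 266  16  17 199] [471.3819 273.8342] [[0.4384 0.3437 0.015 ]]
(array([ 22, 129, 154], dtype=uint8), array([ 26, 255, 153], dtype=uint8), array([ 19, 144, 142], dtype=uint8), array([ 21, 132, 149], dtype=uint8))
blk [[ 0.4321 -0.2998  0.06  ]]
blk2 [[ 0.5322 -0.3996  0.06  ]]
blk3 [[ 0.2261 -0.385   0.06  ]]
spig [[0.641  0.1006 0.036 ]]
fence [[ 0.6543 -0.0095  0.042 ]]
black [[0.6595 0.3037 0.045 ]]
[ 239  145  109   99 6428] [292.1484 195.3259]
[[238.0198 216.0387]
 [261.4599 143.3742]
 [347.7983 171.2253]
 [324.3582 243.8897]]
[[ 0.5185  0.1956  0.012 ]
 [ 0.732   0.1362  0.012 ]
 [ 0.6571 -0.1156  0.012 ]
 [ 0.4454 -0.0531  0.012 ]] [0.5882 0.0408 0.012 ] [0.2216 0.2627 0.2208]
```

View pics/crop_blk.png

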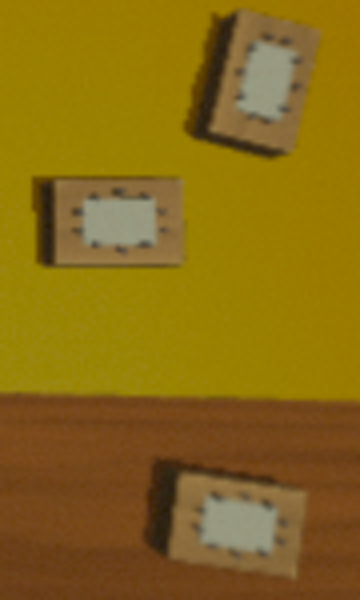

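The crop confirms it: three like blocks. The one at (414,250), at about (0.43,-0.30) in the world, has the largest y, so it is the block. The jig rectangle measures 221 x 263 mm (220 x 260 given), and the spigot fits its place in the jig frame within 3 mm. Next I move over the sleeve, at about (0.438,0.344).

send_rows([
  [[0, 0, 0, -0.16, -0.09, 0, 1], [0, 0, 0, -0.16, -0.09, 0, 1], [0, 0, 0, -0.16, -0.09, 0, 1], [0, 0, 0, -0.16, -0.09, 0, 1], [0, 0, 0, -0.16, -0.09, 0, 1], [0, 0, 0, -0.16, -0.09, 0, 1], [0, 0, 0, -0.16, -0.09, 0, 1], [0, 0, 0, -0.16, -0.09, 0, 1], [0, 0, 0, -0.16, -0.09, 0, 1], [0, 0, 0, -0.16, -0.09, 0.0, 1], [0, 0, 0, 0, 0, 0.15, 1], [0, 0, 0, 0, 0, 0.15, 1], [0, 0, 0, 0, 0, 0, 1], [0, 0, 0, 0, 0, 0, 1]],
])

```text
clock: 1.32
position: [0.4268, 0.3423, 0.1667]
ee_rot: [0.135, 0.991, -0.001, -0.001]
ft_force: [-0.2, 0.8, 0.6]
grip_width: 1.002
grasp_force: 0.0
```

```bash
cat >> m.py <<'E'
def tool(dw,o=None,yaw=0):
    o=o or get_obs(); return R.from_quat(o['ee_rot']).inv().apply(dw)/.2
def bluemask(im):
    q=masks(im); return (q[...,0]>105)&(q[...,0]<130)&(q[...,1]>130)&(q[...,2]>50)
E
python3 - <<'E'
from m import *
o=get_obs(); print(o['position'],o['ee_rot'],o['ft_force'],o['joint_pos'])
im=snap('wrist','w1.png')
for i,s,c,m in blobs(bluemask(im),100): print(s,c,onz('wrist',[c],.015,o))
E
```

```text
[0.4268 0.3423 0.1667] [ 0.1353  0.9908 -0.0013 -0.001 ] [-0.1641  0.793   0.5828] [-0.897   0.2038  0.1559  1.7559 -0.0339  1.1877  0.5678]
[301 220  42  39 608] [323.3832 236.324 ] [[0.4427 0.3453 0.015 ]]
[596 316  13  11 107] [602.2617 321.5607] [[0.6093 0.5997 0.015 ]]
```

View pics/w1.png

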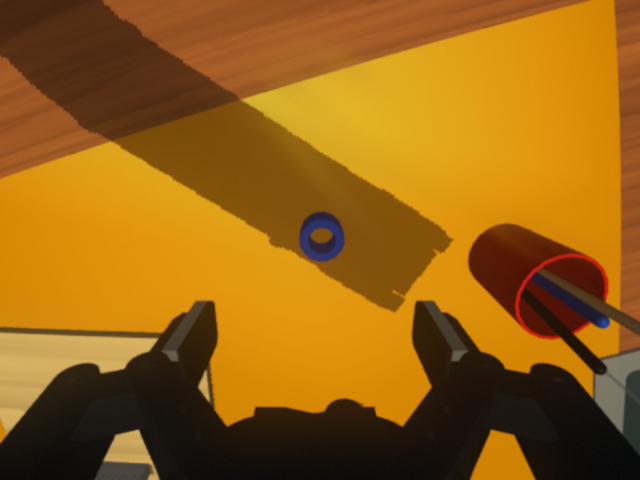

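The sleeve is at (323,236), with its top ring centred near (321,241). The red pot is to the right with its rim at (562,297). The sleeve and jig are clear of the fingers. I'll refine the top ring.

```bash
python3 - <<'E'
from m import *
o=get_obs(); im=cv2.imread('pics/w1.png')[:,:,::-1].copy()
q=masks(im); b=bluemask(im)&(np.arange(640)<400)
v=q[...,2][b]; t=np.median(v); print(np.percentile(v,[5,20,40,60,80,95]))
t=cv2.threshold(v.reshape(-1,1),0,255,cv2.THRESH_OTSU)[0]; print(t)
m=(b&(q[...,2]>t)).astype(np.uint8)
cn=max(cv2.findContours(m,0,1)[0],key=cv2.contourArea)
e=cv2.fitEllipse(cv2.convexHull(cn)); print(e)
w=onz('wrist',cn.reshape(-1,2),.03,o)[:,:2]
c,r=cv2.minEnclosingCircle(w.astype(np.float32)*1000); print(c,r)
p=onz('wrist',[e[0]],.03,o)[0]; print(p, 'red', onz('wrist',[(510,240)],.05,o))
g=o['position']; print('tool move',tool(np.r_[p[:2],.022]-g))
E
```

```text
[ 95.35 103.   105.   106.   107.   108.  ]
100.0
((321.8525390625, 239.1831817626953), (37.221336364746094, 41.03813171386719), 106.88058471679688)
(442.587890625, 344.89990234375) 18.185222625732422
[0.4417 0.3454 0.03  ] red [[0.478  0.4969 0.05  ]]
tool move [-0.0658  0.0297  0.7316]
```

send_rows([
  [[0, 0, 0, -0.066, 0.03, 0.05, 1], [0, 0, 0, 0, 0, 0.17, 1], [0, 0, 0, 0, 0, 0.17, 1], [0, 0, 0, 0, 0, 0.17, 1], [0, 0, 0, 0, 0, 0.1, 1], [0, 0, 0, 0, 0, 0.07, 1], [0, 0, 0, 0, 0, 0, 1], [0, 0, 0, 0, 0, 0, 0], [0, 0, 0, 0, 0, 0, 0], [0, 0, 0, 0, 0, 0, 0], [0, 0, 0, 0, 0, 0, 0], [0, 0, 0, 0, 0, 0, 0], [0, 0, 0, 0, 0, 0, 0], [0, 0, 0, 0, 0, 0, 0], [0, 0, 0, 0, 0, 0, 0], [0, 0, 0, 0, 0, 0, 0]],
], squeeze=40)

```text
clock: 2.7
position: [0.4428, 0.3459, 0.0236]
ee_rot: [0.135, 0.991, 0.001, 0.001]
ft_force: [-2.7, -1.6, 11.5]
grip_width: 0.422
grasp_force: 38.7
```

send_rows([
  [[0, 0, 0, 0, 0, -0.1, 0], [0, 0, 0, 0, 0, -0.15, 0], [0, 0, 0, 0, 0, -0.2, 0], [0, 0, 0, 0, 0, -0.1, 0], [0, 0, 0, 0, 0, 0, 0]],
])

```text
clock: 3.12
position: [0.4444, 0.347, 0.1376]
ee_rot: [0.136, 0.991, 0.004, 0.003]
ft_force: [0.4, 1.0, 0.2]
grip_width: 0.412
grasp_force: 40.1
```

```bash
python3 - <<'E'
from m import *
o=get_obs(); print(o['position'],o['ft_force'],o['grip_width'])
im=snap('wrist','w2.png'); cv2.imwrite('pics/w2c.png',cv2.resize(im[200:420,160:480],None,fx=2,fy=2,interpolation=2)[:,:,::-1])
# sleeve top centre in tool frame, sleeve top ~ .03-.0236 above TCP
q=masks(im); b=bluemask(im)&(np.arange(640)<480)&(np.arange(480)[:,None]>200)
for i,s,c,m in blobs(b,100): print(s,c,onz('wrist',[c],o['position'][2]+.007,o))
p=np.array([.588,.0408]);y=-.289
yv=np.array([-np.sin(y),np.cos(y)]);xv=np.array([np.cos(y),np.sin(y)])
s=p+.035*xv+.075*yv; print('spigot',s,tool(np.r_[s,.1]-o['position']))
E
```

```text
[0.4444 0.347  0.1376] [0.4201 1.0167 0.17  ] 0.4120340123943
[ 277  267   77   74 2786] [315.6253 302.6073] [[0.441  0.3477 0.1446]]
spigot [0.6429 0.1027] [-1.2836 -0.9108  0.1867]
```

View pics/w2c.png

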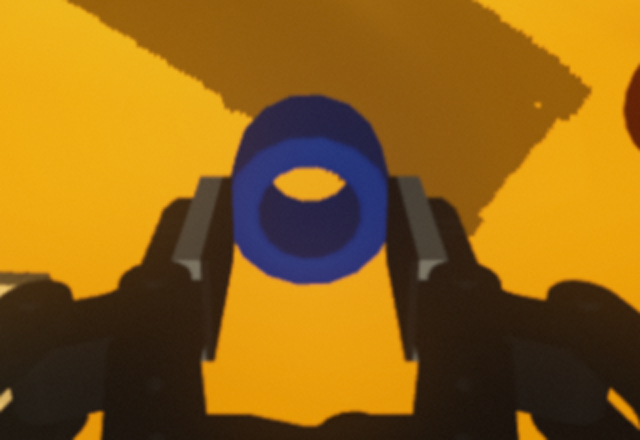

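The sleeve is held upright and square between the pads, with its top ring centred at about (314,305) in the full image. I'll go just past the spigot so that the camera sees it ahead of the sleeve.

send_rows([
  [[0, 0, 0, -0.16, -0.09, 0, 0], [0, 0, 0, -0.16, -0.09, 0, 0], [0, 0, 0, -0.16, -0.09, 0, 0], [0, 0, 0, -0.16, -0.09, 0, 0], [0, 0, 0, -0.16, -0.09, 0, 0], [0, 0, 0, -0.16, -0.09, 0, 0], [0, 0, 0, -0.16, -0.09, 0, 0], [0, 0, 0, -0.16, -0.09, 0, 0], [0, 0, 0, -0.16, -0.09, 0, 0], [0, 0, 0, -0.16, -0.1, 0, 0], [0, 0, 0, 0, 0, 0, 0], [0, 0, 0, 0, 0, 0, 0], [0, 0, 0, 0, 0, 0, 0]],
])

```text
clock: 4.25
position: [0.7008, 0.084, 0.1301]
ee_rot: [0.136, 0.991, -0.0, -0.001]
ft_force: [-0.2, 1.4, -0.3]
grip_width: 0.417
grasp_force: 40.1
```

```bash
python3 - <<'E'
from m import *
o=get_obs(); print(o['position'],o['ee_rot'],o['ft_force'],o['grip_width'],o['joint_pos'])
im=snap('wrist','w3.png')
snap('top','t3.png')
b=bluemask(im)
for i,s,c,m in blobs(b,100): print(s,c)
print(proj('wrist',[[.643,.103,.036],[.643,.103,.012]],o))
E
```

```text
[0.7008 0.084  0.1301] [ 0.1356  0.9908 -0.0001 -0.001 ] [-0.1832  1.4026 -0.3332] 0.41700843276884353 [-0.3911  0.5823  0.309   1.3475 -0.1782  1.2408  1.2268]
[ 277  267   77   74 3533] [317.4526 304.5004]
[[319.4014 157.2946]
 [318.9526 154.8575]]
```

View pics/w3.png

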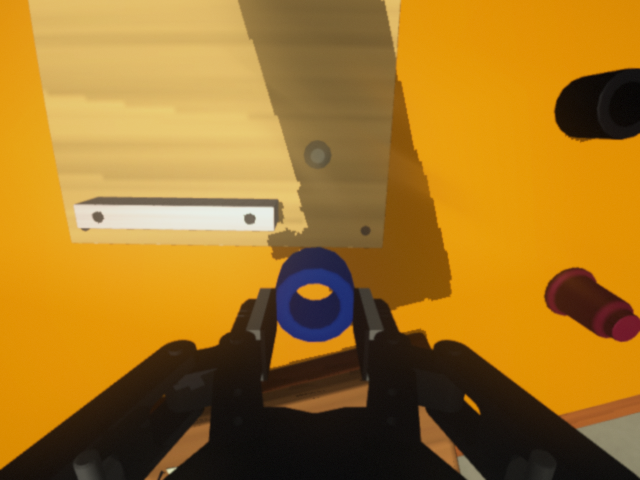

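The spigot shows at (317,154) against a predicted (319,157). The fence's top face runs from (75,217) to (277,215), and the sleeve ring is centred near (315,304). Next come the exact fence, spigot and sleeve numbers.

```bash
python3 - <<'E'
from m import *
o=get_obs(); im=cv2.imread('pics/w3.png')[:,:,::-1].copy(); q=masks(im)
# fence top
f=(q[...,1]<40)&(q[...,2]>150); f[:180]=0;f[250:]=0;f[:,290:]=0
b=max(blobs(f),key=lambda b:b[1][4]); print(b[1])
cn=max(cv2.findContours(b[3].astype(np.uint8),0,1)[0],key=cv2.contourArea).reshape(-1,2)
w=onz('wrist',cn,.042,o)[:,:2]*1000
r=cv2.minAreaRect(w.astype(np.float32)); bx=cv2.boxPoints(r); print('fence',r,bx)
# orientation
L=sorted([(np.linalg.norm(bx[(i+1)%4]-bx[i]),i) for i in range(4)])[-1][1]
d=bx[(L+1)%4]-bx[L]; d*=np.sign(d[1]); yaw=np.arctan2(-d[0],d[1]); print('yaw',yaw)
xv=np.array([np.cos(yaw),np.sin(yaw)]);yv=np.array([-np.sin(yaw),np.cos(yaw)])
jc=np.array(r[0])/1000-.079*xv+.0275*yv; sp=jc+.035*xv+.075*yv
print('jig',jc,'spigot from fence',sp,'home',jc+.04*xv+.01*yv)
# spigot nose: circle grey
g=(q[135:175,295:340]); 
m=((g[...,1]<75)).astype(np.uint8)
for i,s,c,mm in blobs(m,15): print('grey',s,c+[295,135], onz('wrist',[c+[295,135]],.036,o), onz('wrist',[c+[295,135]],.03,o))
# ring
bl=bluemask(im)&(q[...,2]>0)
v=q[...,2][bl]; t=cv2.threshold(v.reshape(-1,1),0,255,cv2.THRESH_OTSU)[0]
m=(bl&(q[...,2]>t)).astype(np.uint8); cn=max(cv2.findContours(m,0,1)[0],key=cv2.contourArea)
e=cv2.fitEllipse(cv2.convexHull(cn)); print('ring',e)
c=onz('wrist',[e[0]],o['position'][2]+.0075,o)[0]; print('sleeve',c,'tcp',o['position'])
E
```

```text
[  75  205  199   26 4279]
fence ((654.225830078125, -7.268104553222656), (143.62298583984375, 17.515954971313477), 73.47472381591797) [[625.4036 -73.6223]
 [642.1961 -78.6045]
 [683.048   59.0861]
 [666.2556  64.0683]]
yaw -0.28842083
jig [0.5863 0.0416] spigot from fence [0.6412 0.1035] home [0.6275 0.0398]
grey [21 17  9 10 39] [320.5641 156.1026] [[0.6424 0.1054 0.036 ]] [[0.6428 0.1054 0.03  ]]
ring ((314.5948181152344, 304.20050048828125), (72.8245620727539, 80.50269317626953), 87.992431640625)
sleeve [0.6977 0.0856 0.1384] tcp [0.7006 0.0854 0.1309]
```

send_rows([
  [[0, 0, 0, 0.1, 0.013, 0, 0], [0, 0, 0, 0.1, 0, 0, 0], [0, 0, 0, 0.095, 0, 0, 0], [0, 0, 0, 0, 0, 0.15, 0], [0, 0, 0, 0, 0, 0.15, 0], [0, 0, 0, 0, 0, 0, 0], [0, 0, 0, 0, 0, 0, 0], [0, 0, 0, 0, 0, 0, 0]],
])

```text
clock: 5.02
position: [0.6459, 0.1028, 0.0732]
ee_rot: [0.135, 0.991, 0.0, 0.001]
ft_force: [-0.3, -0.3, 0.3]
grip_width: 0.415
grasp_force: 40.2
```

```bash
python3 - <<'E'
from m import *
o=get_obs(); print(o['position'],o['ft_force'])
im=snap('wrist','w4.png'); cv2.imwrite('pics/w4c.png',cv2.resize(im[220:380,230:400],None,fx=3.5,fy=3.5,interpolation=2)[:,:,::-1])
im=snap('top','t4.png'); cv2.imwrite('pics/t4c.png',cv2.resize(im[120:260,220:360],None,fx=4,fy=4,interpolation=2)[:,:,::-1])
for n in ('top','scene'):
    im=optics.camera(n)
    for i,s,c,m in blobs(bluemask(im)): print(n,s,c,onz(n,[c],o['position'][2]-.008))
E
```

```text
[0.6459 0.1028 0.0732] [-0.3441 -0.2813  0.2758]
scene [  15    0   73  112 2135] [56.0056 69.5911] [[-0.0139 -1.0867  0.0652]]
scene [ 494   68   45   37 1269] [516.9527  86.2758] [[-0.3015  0.4435  0.0652]]
scene [   0   95   30   95 1135] [  9.4088 138.6943] [[ 0.3292 -1.0403  0.0652]]
scene [354 306  17  20 233] [361.7468 315.0858] [[0.6424 0.1012 0.0652]]
```

View pics/w4c.png

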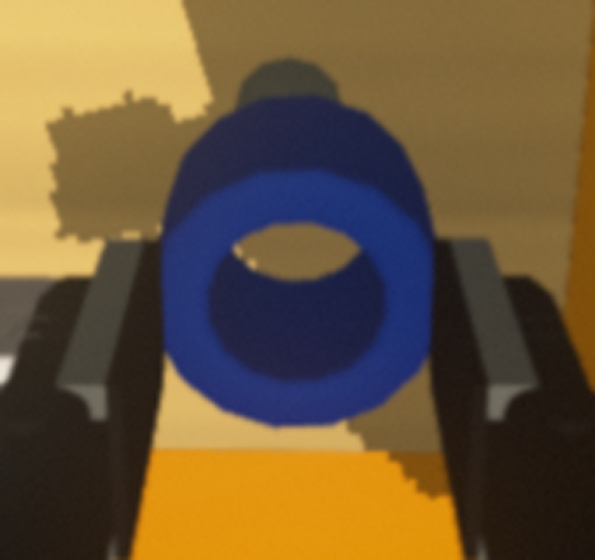

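Through the wrist camera, the spigot's robot-side arc peeks out above the sleeve, at crop (288,57), which is full (312.3,236.3). The sleeve axis is at column 314.9. I'll compare this with the projection.

```bash
python3 - <<'E'
from m import *
o=get_obs()
xt=R.from_quat(o['ee_rot']).apply([1,0,0])
for s in ([.6416,.1030],[.6459,.1028],):
  for z,r in((.012,.01),(.027,.01),(.036,.005)):
    P=np.r_[s,z]+xt*r; print(s,z,proj('wrist',[P],o))
for dz in (.0075,): print('sleeve',onz('wrist',[(314.9,305)],o['position'][2]+dz,o))
uv=(312.3,236.3)
for z in (.012,.027): print('spigot if arc at',z,onz('wrist',[uv],z,o)[0]-xt*.01)
E
```

```text
[0.6416, 0.103] 0.012 [[314.3538 234.8269]]
[0.6416, 0.103] 0.027 [[314.3983 242.3386]]
[0.6416, 0.103] 0.036 [[314.4319 255.5812]]
[0.6459, 0.1028] 0.012 [[315.8578 241.0718]]
[0.6459, 0.1028] 0.027 [[316.0069 248.9714]]
[0.6459, 0.1028] 0.036 [[316.0972 262.3608]]
sleeve [[0.6437 0.1025 0.0806]]
spigot if arc at 0.012 [0.6422 0.1015 0.012 ]
spigot if arc at 0.027 [0.6376 0.1028 0.027 ]
```

send_rows([
  [[0, 0, 0, 0.006, -0.007, 0, 0], [0, 0, 0, 0, 0, 0.04, 0], [0, 0, 0, 0, 0, 0.04, 0], [0, 0, 0, 0, 0, 0.04, 0], [0, 0, 0, 0, 0, 0.03, 0], [0, 0, 0, 0, 0, 0, 0], [0, 0, 0, 0, 0, 0, 0]],
])

```text
clock: 5.8
position: [0.6433, 0.101, 0.0407]
ee_rot: [0.136, 0.991, -0.0, -0.001]
ft_force: [0.6, 1.2, -0.7]
grip_width: 0.419
grasp_force: 40.2
```

send_rows([
  [[0, 0, 0, 0, 0, 0.015, 0], [0, 0, 0, 0, 0, 0.012, 0], [0, 0, 0, 0, 0, 0.005, 0], [0, 0, 0, 0, 0, 0, 0], [0, 0, 0, 0, 0, 0, 0]],
])

```text
clock: 6.22
position: [0.6438, 0.1014, 0.0359]
ee_rot: [0.135, 0.991, 0.0, 0.0]
ft_force: [-4.0, -0.5, 6.1]
grip_width: 0.419
grasp_force: 42.1
```

send_rows([
  [[0, 0, 0, 0, 0, 0.005, 0], [0, 0, 0, 0, 0, 0, 1], [0, 0, 0, 0, 0, 0, 1], [0, 0, 0, 0, 0, 0, 1], [0, 0, 0, 0, 0, 0, 1], [0, 0, 0, 0, 0, 0, 1], [0, 0, 0, 0, 0, 0, 1], [0, 0, 0, 0, 0, -0.15, 1], [0, 0, 0, 0, 0, -0.2, 1], [0, 0, 0, 0, 0, -0.2, 1], [0, 0, 0, 0, 0, 0, 1], [0, 0, 0, 0, 0, 0, 1]],
])

```text
clock: 7.22
position: [0.6454, 0.1013, 0.1471]
ee_rot: [0.136, 0.991, 0.001, 0.002]
ft_force: [-0.0, 0.5, 0.1]
grip_width: 1.0
grasp_force: 0.0
```

```bash
python3 - <<'E'
from m import *
o=get_obs(); print(o['position'],o['ee_rot'],o['ft_force'])
im=snap('wrist','w5.png')
q=masks(im); b=bluemask(im)
for i,s,c,m in blobs(b,100):
    v=q[...,2][m]; t=cv2.threshold(v.reshape(-1,1),0,255,cv2.THRESH_OTSU)[0]; mm=(m&(q[...,2]>t)).astype(np.uint8)
    cn=max(cv2.findContours(mm,0,1)[0],key=cv2.contourArea); e=cv2.fitEllipse(cv2.convexHull(cn)); print(s,e,onz('wrist',[e[0]],.042,o))
    x,y=int(c[0]),int(c[1]); 
    a=proj('wrist',onz('wrist',[e[0]],.042,o)+[[.02,0,0],[-.02,0,0],[0,.02,0],[0,-.02,0]],o); print('expected 40mm extents',a.round(1))
    cv2.imwrite('pics/w5c.png',cv2.resize(im[max(y-60,0):y+60,x-80:x+80],None,fx=4,fy=4,interpolation=2)[:,:,::-1])
im=cv2.imread('pics/top0.png')[:,:,::-1].copy(); q=masks(im)
# block top outline (not orange, brighter)
m=(q[...,1]<200); m[:235]=0;m[265:]=0;m[:,:385]=0;m[:,440:]=0
m&=q[...,2]>100
bb=max(blobs(m),key=lambda b:b[1][4]); cn=max(cv2.findContours(bb[3].astype(np.uint8),0,1)[0],key=cv2.contourArea)
r=cv2.minAreaRect(cn); print(r); bx=onz('top',cv2.boxPoints(r),.056); print(bx,bx.mean(0),np.linalg.norm(np.diff(bx,axis=0),axis=1))
E
```

```text
[0.6454 0.1013 0.1471] [0.1356 0.9908 0.0011 0.0025] [-0.0229  0.4684  0.0659]
[ 289  208   49   47 1012] ((293.5747985839844, 226.5034637451172), (8.687241554260254, 15.923554420471191), 13.09047794342041) [[0.634  0.0876 0.042 ]]
expected 40mm extents [[300.9 250.1]
 [285.9 201.8]
 [318.7 219.7]
 [268.7 233.2]]
((414.5, 250.0), (22.0, 31.0), 90.0)
[[ 0.4618 -0.2585  0.056 ]
 [ 0.4641 -0.345   0.056 ]
 [ 0.403  -0.3455  0.056 ]
 [ 0.4009 -0.2593  0.056 ]] [ 0.4324 -0.3021  0.056 ] [0.0865 0.061  0.0862]
```

View pics/w5c.png

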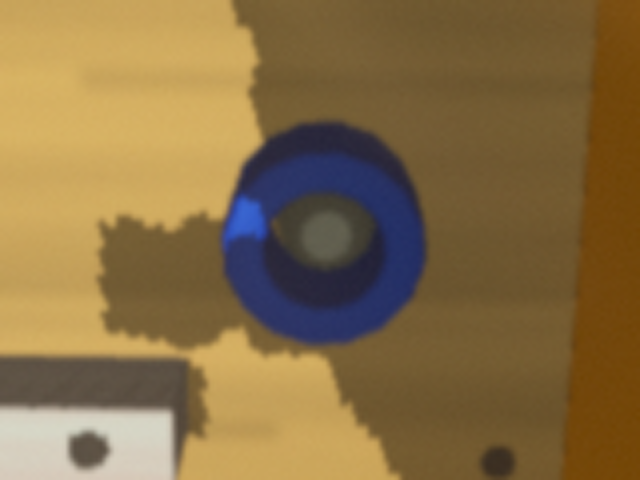

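The sleeve sits level round the spigot, its ring centre at full (314,233) with the nose visible in its bore. Contact came 12 mm above the bench grasp height, so it is fully down. Now to the block at (0.432,-0.302). I turn counter-clockwise so that the last joint stays in range at the placing.

send_rows([
  [[0, 0, 0, 0.04, -0.185, 0, 1], [0, 0, 0, 0.04, -0.185, 0, 1], [0, 0, 0, 0.04, -0.185, 0, 1], [0, 0, 0, 0.04, -0.185, 0, 1], [0, 0, 0, 0.04, -0.185, 0, 1], [0, 0, 0, 0.04, -0.185, 0, 1], [0, 0, 0, 0.04, -0.185, 0, 1], [0, 0, 0, 0.04, -0.185, 0, 1], [0, 0, 0, 0.04, -0.185, 0, 1], [0, 0, 0, 0.04, -0.185, 0, 1], [0, 0, 0, 0.04, -0.185, 0, 1], [0, 0, 0, 0.04, -0.185, 0, 1], [0, 0, 0, 0, 0, 0, 1]],
])

```text
clock: 8.35
position: [0.4266, -0.3075, 0.1431]
ee_rot: [0.14, 0.99, -0.001, -0.001]
ft_force: [-0.4, -0.5, 0.3]
grip_width: 0.998
grasp_force: 0.0
```

send_rows([
  [[0, 0, -0.08, 0, 0, 0, 1], [0, 0, -0.08, 0, 0, 0, 1], [0, 0, -0.08, 0, 0, 0, 1], [0, 0, -0.08, 0, 0, 0, 1], [0, 0, -0.08, 0, 0, 0, 1], [0, 0, -0.08, 0, 0, 0, 1], [0, 0, -0.08, 0, 0, 0, 1], [0, 0, -0.08, 0, 0, 0, 1], [0, 0, -0.08, 0, 0, 0, 1], [0, 0, -0.08, 0, 0, 0, 1], [0, 0, -0.08, 0, 0, 0, 1], [0, 0, -0.08, 0, 0, 0, 1], [0, 0, -0.08, 0, 0, 0, 1], [0, 0, -0.08, 0, 0, 0, 1], [0, 0, -0.08, 0, 0, 0, 1], [0, 0, -0.025, 0, 0, 0, 1], [0, 0, 0, 0, 0, 0, 1], [0, 0, 0, 0, 0, 0, 1], [0, 0, 0, 0, 0, 0, 1]],
])

```text
clock: 9.93
position: [0.4165, -0.2941, 0.1075]
ee_rot: [-0.411, 0.91, 0.027, -0.039]
ft_force: [0.3, 0.2, -0.2]
grip_width: 0.998
grasp_force: 0.0
```

```bash
python3 - <<'E'
from m import *
o=get_obs(); M=R.from_quat(o['ee_rot']).as_matrix(); print(o['position'],'tool y heading',np.degrees(np.arctan2(M[1,1],M[0,1])),o['joint_pos'])
snap('wrist','w6.png')
print(proj('wrist',[[.4324,-.302,.056]],o))
E
```

```text
[ 0.4165 -0.2941  0.1075] tool y heading 138.51293237961258 [ 1.3907  0.4673 -1.0767  1.7882  0.4466  1.2542  2.5925]
[[279.397  273.8091]]
```

View pics/w6.png

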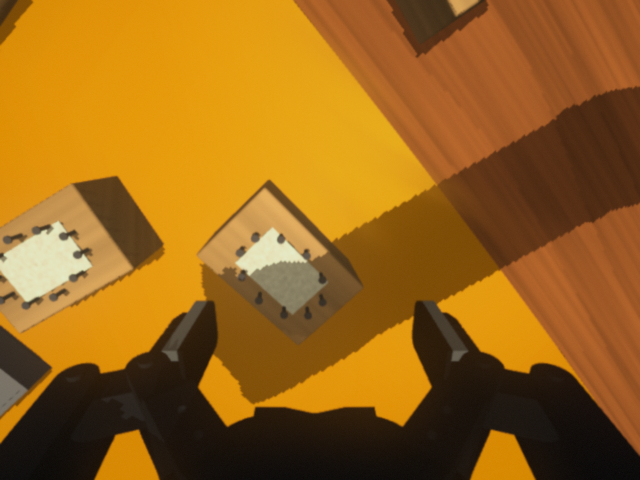

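The picture shows the block at (280,262), nails up, and the neighbour look-alike at left (60,250). The last joint ran into its limit: I had the turn sense wrong, so the arm sagged to z 0.108 but touched nothing. I turn the other way.

send_rows([
  [[0, 0, 0.05, 0, 0, -0.1, 1], [0, 0, 0.08, 0, 0, -0.1, 1], [0, 0, 0.08, 0, 0, 0, 1], [0, 0, 0.08, 0, 0, 0, 1], [0, 0, 0.08, 0, 0, 0, 1], [0, 0, 0.08, 0, 0, 0, 1], [0, 0, 0.08, 0, 0, 0, 1], [0, 0, 0.08, 0, 0, 0, 1], [0, 0, 0.08, 0, 0, 0, 1], [0, 0, 0.08, 0, 0, 0, 1], [0, 0, 0.08, 0, 0, 0, 1], [0, 0, 0.08, 0, 0, 0, 1], [0, 0, 0.08, 0, 0, 0, 1], [0, 0, 0.08, 0, 0, 0, 1], [0, 0, 0.08, 0, 0, 0, 1], [0, 0, 0.08, 0, 0, 0, 1], [0, 0, 0.08, 0, 0, 0, 1], [0, 0, 0.08, 0, 0, 0, 1], [0, 0, 0, 0, 0, 0, 1], [0, 0, 0, 0, 0, 0, 1]],
])

```text
clock: 11.65
position: [0.4209, -0.2948, 0.1484]
ee_rot: [0.589, 0.807, -0.021, -0.042]
ft_force: [1.1, -0.0, 0.7]
grip_width: 0.997
grasp_force: 0.0
```

```bash
cat >> m.py <<'E'
def togo(P,head,o=None):
    """shift (units) and turn (units) in current tool axes to TCP P, tool down with tool-y heading (deg)"""
    o=o or get_obs(); C=R.from_quat(o['ee_rot']); a=np.radians(head)
    y=np.array([np.cos(a),np.sin(a),0]); z=np.array([0,0,-1.]); T=R.from_matrix(np.c_[np.cross(y,z),y,z])
    rv=(C.inv()*T).as_rotvec()/1.5; M=C.as_matrix()
    print('pos',o['position'],'head',np.degrees(np.arctan2(M[1,1],M[0,1])),'turn',rv,'shift now',C.inv().apply(np.array(P)-o['position'])/.2,'shift after turn',T.inv().apply(np.array(P)-o['position'])/.2,'f',o['ft_force'],'q',o['joint_pos'])
E
python3 - <<'E'
from m import *
togo([.4324,-.302,.15],0)
E
```

```text
pos [ 0.4209 -0.2948  0.1484] head 17.86334509444501 turn [-0.0602 -0.0197  0.2065] shift now [-0.0512  0.0431 -0.0138] shift after turn [-0.0358  0.0577 -0.0079] f [ 1.1071 -0.0311  0.6871] q [ 1.1372  0.2995 -0.7385  1.7494  0.2341  1.2695  0.6409]
```

send_rows([
  [[-0.02, -0.0065, 0.069, 0, 0, 0, 1], [-0.02, -0.0065, 0.069, 0, 0, 0, 1], [-0.02, -0.0065, 0.069, 0, 0, 0, 1], [0, 0, 0, -0.035, 0.057, 0, 1], [0, 0, 0, 0, 0, 0, 1], [0, 0, 0, 0, 0, 0, 1], [0, 0, 0, 0, 0, 0, 1]],
])

```text
clock: 12.23
position: [0.4318, -0.3018, 0.1479]
ee_rot: [0.708, 0.706, 0.0, -0.001]
ft_force: [-0.2, 0.5, -0.4]
grip_width: 0.999
grasp_force: 0.0
```

```bash
python3 - <<'E'
from m import *
o=get_obs(); im=snap('wrist','w7.png'); q=masks(im)
p=proj('wrist',[[.4324,-.302,.056]],o)[0]; print(p)
x,y=p.astype(int)
# top-face: white paper rectangle centre & orientation
m=(q[...,1]<60)&(q[...,2]>90); m[:y-60]=0;m[y+60:]=0;m[:,:x-70]=0;m[:,x+70:]=0
b=max(blobs(m),key=lambda b:b[1][4]); print(b[1],b[2])
cn=cv2.convexHull(max(cv2.findContours(b[3].astype(np.uint8),0,1)[0],key=cv2.contourArea)).reshape(-1,2)
w=onz('wrist',cn,.056,o)[:,:2]*1000; r=cv2.minAreaRect(w.astype(np.float32)); print('paper',r)
print(np.array(cv2.boxPoints(r)))
m=(q[...,1]<190)&(q[...,2]>60); m[:y-110]=0;m[y+80:]=0;m[:,:x-120]=0;m[:,x+120:]=0
for bb in blobs(m,800): print('wood',bb[1],bb[2])
togo([.4324,-.302,.05],0,o)
E
```

```text
[316.8329 240.4069]
[293 239  43  33 936] [310.6538 257.9199]
paper ((430.3187561035156, -313.63958740234375), (25.467899322509766, 31.34099769592285), 89.89615631103516)
[[ 414.6252 -326.3451]
 [ 445.9662 -326.4019]
 [ 446.0123 -300.9341]
 [ 414.6714 -300.8773]]
wood [  270   170    85   126 10004] [313.7034 231.8744]
wood [ 373  287   63   33 1384] [401.4964 304.7832]
pos [ 0.4318 -0.3018  0.1479] head -0.11882906038216286 turn [-0.0007 -0.001  -0.0014] shift now [-0.0016  0.0034  0.4896] shift after turn [-0.0009  0.0029  0.4896] f [-0.2248  0.472  -0.4081] q [ 1.1502  0.2527 -0.7079  1.7897  0.1769  1.1656  0.3855]
```

View pics/w7.png

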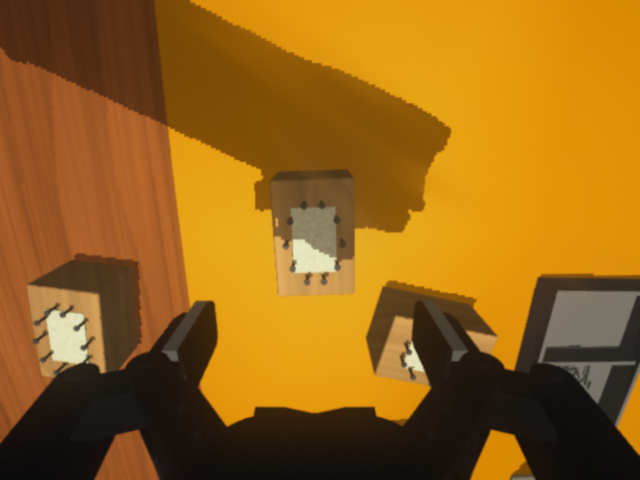

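The block's top face has corners (273,180), (354,178), (354,295) and (276,296), standing square to the jaws. The neighbour's near corner is clear of the right finger. I've used my ten pictures, so it's numbers only from here.

```bash
python3 - <<'E'
from m import *
o=get_obs(); w=onz('wrist',[(273,180),(354,178),(354,295),(276,296)],.056,o); print(w,w.mean(0),np.linalg.norm(np.diff(w,axis=0),axis=1))
print('neighbour',onz('wrist',[(393,283),(372,365),(365,345)],.056,o))
togo(np.r_[w.mean(0)[:2],.05],0,o)
E
```

```text
[[ 0.4018 -0.2576  0.056 ]
 [ 0.4583 -0.2564  0.056 ]
 [ 0.4612 -0.3467  0.056 ]
 [ 0.4006 -0.3474  0.056 ]] [ 0.4305 -0.302   0.056 ] [0.0565 0.0903 0.0606]
neighbour [[ 0.4908 -0.3366  0.056 ]
 [ 0.4786 -0.4122  0.056 ]
 [ 0.4718 -0.3923  0.056 ]]
pos [ 0.4318 -0.3018  0.1479] head -0.15231011338995504 turn [-0.0008 -0.001  -0.0018] shift now [-0.0016 -0.006   0.4893] shift after turn [-0.0009 -0.0066  0.4893] f [ 0.2002  0.0331 -0.2359] q [ 1.1504  0.2528 -0.708   1.7898  0.177   1.1655  0.385 ]
```

send_rows([
  [[0, 0, 0, 0, -0.006, 0.08, 1], [0, 0, 0, 0, 0, 0.14, 1], [0, 0, 0, 0, 0, 0.14, 1], [0, 0, 0, 0, 0, 0.08, 1], [0, 0, 0, 0, 0, 0.05, 1], [0, 0, 0, 0, 0, 0, 1], [0, 0, 0, 0, 0, 0, 0], [0, 0, 0, 0, 0, 0, 0], [0, 0, 0, 0, 0, 0, 0], [0, 0, 0, 0, 0, 0, 0], [0, 0, 0, 0, 0, 0, 0], [0, 0, 0, 0, 0, 0, 0], [0, 0, 0, 0, 0, 0, 0]],
], squeeze=60)

```text
clock: 13.37
position: [0.4314, -0.3027, 0.0517]
ee_rot: [0.709, 0.705, -0.0, 0.0]
ft_force: [-2.7, 1.5, 10.4]
grip_width: 0.433
grasp_force: 58.8
```

The opening is 0.433, but a 60 mm block should read about 0.65, so this looks like the nails held instead. I'll check numerically.

```bash
python3 - <<'E'
from m import *
o=get_obs(); print(o['position'],o['ft_force'],o['grip_width'],o['grasp_force'])
im=snap('wrist','w8.png'); q=masks(im)
M=R.from_quat(o['ee_rot'])
for d in(.02,.03):
  for dz in (-.005,.0,.017): print(d,dz,proj('wrist',M.apply([[0,-d,dz],[0,d,dz]])+o['position'],o).round(0).tolist())
print('block corners expected',proj('wrist',[[.4005,-.257,.056],[.4605,-.257,.056],[.4605,-.347,.056],[.4005,-.347,.056]],o).round(0).tolist())
# ascii map : # dark, w white paper, o orange, . wood, g grey
S=im[150:430:9,150:490:6].astype(int); H=q[150:430:9,150:490:6].astype(int)
for r in range(S.shape[0]):
    print(150+9*r,''.join('#' if h[2]<45 else 'w' if h[1]<60 and h[2]>110 else 'g' if h[1]<90 else 'o' if h[1]>225 else '.' for h in H[r]))
E
```

```text
[ 0.4314 -0.3027  0.0517] [-2.6843  1.4866 10.3951] 0.4334405471514146 58.78800451755524
0.02 -0.005 [[274.0, 305.0], [360.0, 305.0]]
0.02 0.0 [[275.0, 299.0], [358.0, 299.0]]
0.02 0.017 [[279.0, 284.0], [354.0, 284.0]]
0.03 -0.005 [[252.0, 305.0], [381.0, 304.0]]
0.03 0.0 [[254.0, 299.0], [379.0, 299.0]]
0.03 0.017 [[260.0, 284.0], [373.0, 284.0]]
block corners expected [[244.0, 209.0], [385.0, 208.0], [374.0, 381.0], [257.0, 381.0]]
150 ooooooooooooooooooooooooooooooooooooooooooooooooooooooooo
159 ooooooooooooooooooooooooooooooooooooooooooooooooooooooooo
168 ooooooooooooooooooooooooooooooooooooooooooooooooooooooooo
177 ooooooooooooooooooooooooooooooooooooooooooooooooooooooooo
186 ooooooooooooooooooooooooooo.........ooooooooooooooooooooo
195 oooooooooooooooooo...................oooooooooooooooooooo
204 ooooooooooooooooo......................oooooooooooooooooo
213 oooooooooooooooo.......................oooooooooooooooooo
222 oooooooooooooooo.......................oooooooooooooooooo
231 oooooooooooooooo.......................oooooooooooooooooo
240 oooooooooooooooo.....................
[... 622 characters left out ...]
g..ooooooooooooooo
339 oooooooooooo......g....wwwgggggggg...g......ooooooooooooo
348 oo......oo...........ggwwwgwwg...gg............o......ooo
357 ........................................................o
366 .........................gg...g.........###..............
375 ............###........................##########.####...
384 .#........#######..oooooooooooooooooo..##################
393 ######gg##########.oooooooooooooooooo.###################
402 #o.##ggggg#########oooooooooooooooooo################..##
411 .####g###o.#########......ooo.......#########..########.#
420 #######.oo.###########............############..#########
429 ######.ooo################....################....#######
```

send_rows([
  [[0, 0, 0, 0, 0, 0, 1], [0, 0, 0, 0, 0, 0, 1], [0, 0, 0, 0, 0, 0, 1], [0, 0, 0, 0, 0, 0, 1], [0, 0, 0, 0, 0, 0, 1], [0, 0, 0, 0, 0, 0, 1], [0, 0, 0, 0, 0, 0, 1]],
], squeeze=25)

```text
clock: 14.0
position: [0.4305, -0.3021, 0.0499]
ee_rot: [0.709, 0.705, 0.0, -0.001]
ft_force: [0.2, 1.1, -0.8]
grip_width: 1.002
grasp_force: 0.0
```

```bash
python3 - <<'E'
from m import *
o=get_obs(); print(o['position'],o['ft_force'],o['grip_width'])
im=snap('wrist','w9.png'); q=masks(im)
def cor(f):
    im=cv2.imread(f'pics/{f}.png')[:,:,::-1].copy(); q=masks(im)
    for r in (280,285,290,295,300,310,320,330):
        print(f,r,[(c,*map(int,q[r,c])) for c in range(240,276,3)])
for r in (250,270,290,300,310,330):
    print(r,''.join('#' if h[2]<45 else 'w' if h[1]<60 and h[2]>110 else 'g' if h[1]<90 else 'o' if h[1]>225 else '.' for h in q[r,180:460:3].astype(int)))
im=cv2.imread('pics/w8.png')[:,:,::-1].copy(); q8=masks(im); print('closed')
for r in (250,270,280,285,290,295,300,305,310,320,330,340):
    print(r,''.join('#' if h[2]<45 else 'w' if h[1]<60 and h[2]>110 else 'g' if h[1]<90 else 'o' if h[1]>225 else '.' for h in q8[r,180:460:3].astype(int)))
im=cv2.imread('pics/w3.png')[:,:,::-1].copy(); q8=masks(im); print('sleeve')
for r in (280,290,300,310,320,330,340):
    print(r,''.join('b' if 105<h[0]<130 and h[1]>120 else '#' if h[2]<45 else 'g' if h[1]<90 else 'o' if h[1]>225 else '.' for h in q8[r,180:460:3].astype(int)))
E
```

```text
[ 0.4305 -0.3021  0.0499] [ 0.2122  1.1229 -0.7659] 1.0015736422447723
250 oooooooooooooooooooooo...........................gg.................o.oooooooooooooooooooooooo
270 ooooooooooooooooooooooo..........gggggggggggggggggggggggg...........oooooooooooooooooooooooooo
290 oooooooooooooooooooooooo..........ggggggggggggggggggggggg...........oooooooooooooooooooooooooo
300 oooooo....oooooooooooooo..........ggggggggggggggggggggggg...........ooooooooooooo....ooooooooo
310 ooo.........oooooooooooo..........ggggggggggggggggggggggg..........oooooooooooo.........oooooo
330 .............oooooooooooo..........wggggggggggggggggggggg..........ooooooooooo................
closed
250 oooooooooooooooooooooo................gg........ggg.................oooooooooooooooooooooooooo
270 ooooooooooooooooooooooo..........gggggggggggggggggggggggg..........oo.oooooooooooooooooooooooo
280 ooooooooooooooooooooooo.........gggggggggggggggggggggggggg.........ooooooooooooooooooooooooooo
285 ooooooooooooooooooooooo..........gggggggggggggggggggggggg..........ooooooooooooooooooooooooooo
290 ooooooooooooooooooooooo....g
[... 759 characters left out ...]

sleeve
280 oooooo.oo.ooo.oo..o...o.o.....oo.g.bbbbbbbbbbbbbbbbbbbbbb...oo.ooooooooooooooooooooooooooooooo
290 oooooooooooooooooooooooooo...g...bbbbbb.oooooooooo..bbbbbb##ggg.oo.ooooooooooooooooooooooooooo
300 oooooooooooooooooooooo.....gg....bbbb...b..g...gbbbbbbbbbb###gggg##..ooooooooooooooooooooooooo
310 oooooooooooooooooooo.....gg.....gbbbb.b.bb.bbbbbbbbbbbbbbb####gggg####.ooooooooooooooooooooooo
320 ooooooooooooooooooo.....ggg......bbbbbbbbbbbbbbbbbbbbbbbbb#####gggg####.oooooooooooooooooooooo
330 oooooooooooooooooo.....gggg..###.o.gbbbbbbbbbbbbbbbbbbb.oo#####ggggg#####ooooooooooooooooooooo
340 o.oooooooooooo..........#....##.oooooooo.g.bbbbb...oooooooo#####g############......ooooooooooo
```

```bash
python3 - <<'E'
from m import *
o=dict(position=np.zeros(3),ee_rot=np.array([0,0,0,1.]))
for nm,y in(('40mm',.02),('60',.03),('open',.0425)):
  for x in (.011,-.011,0):
    print(nm,x,[(round(dz*1000),*proj('wrist',[[x,-y,dz],[x,y,dz]],o).round(0).ravel().tolist()) for dz in (-.012,-.006,0,.006,.012,.017)])
E
```

```text
40mm 0.011 [(-12, 271.0, 290.0, 363.0, 290.0), (-6, 273.0, 284.0, 361.0, 284.0), (0, 274.0, 278.0, 359.0, 278.0), (6, 276.0, 273.0, 358.0, 273.0), (12, 277.0, 269.0, 356.0, 268.0), (17, 278.0, 265.0, 355.0, 265.0)]
40mm -0.011 [(-12, 273.0, 333.0, 361.0, 333.0), (-6, 275.0, 326.0, 359.0, 326.0), (0, 276.0, 320.0, 357.0, 319.0), (6, 277.0, 313.0, 356.0, 313.0), (12, 278.0, 307.0, 355.0, 307.0), (17, 279.0, 303.0, 354.0, 303.0)]
40mm 0 [(-12, 272.0, 312.0, 362.0, 312.0), (-6, 274.0, 306.0, 360.0, 306.0), (0, 275.0, 299.0, 358.0, 299.0), (6, 276.0, 294.0, 357.0, 294.0), (12, 278.0, 288.0, 356.0, 288.0), (17, 279.0, 284.0, 354.0, 284.0)]
60 0.011 [(-12, 248.0, 290.0, 386.0, 290.0), (-6, 251.0, 284.0, 383.0, 284.0), (0, 253.0, 278.0, 381.0, 278.0), (6, 255.0, 273.0, 378.0, 273.0), (12, 257.0, 269.0, 376.0, 268.0), (17, 259.0, 265.0, 375.0, 265.0)]
60 -0.011 [(-12, 251.0, 333.0, 382.0, 333.0), (-6, 253.0, 326.0, 380.0, 326.0), (0, 256.0, 319.0, 378.0, 319.0), (6, 257.0, 313.0, 376.0, 313.0), (12, 259.0, 307.0, 374.0, 307.0), (17, 261.0, 303.0, 372.0, 303.0)]
60 0 [(-12, 250.0, 312.0, 384.0, 312.0), (-6, 252.0, 306.0, 381.0, 305.0), (0, 254.0, 299.0, 379.0, 299.0), (6, 256.0, 294.0, 377.0, 294.0), (12, 258.0, 288.0, 375.0, 288.0), (17, 260.0, 284.0, 373.0, 284.0)]
open 0.011 [(-12, 220.0, 290.0, 414.0, 290.0), (-6, 223.0, 284.0, 410.0, 284.0), (0, 226.0, 278.0, 407.0, 278.0), (6, 229.0, 273.0, 404.0, 273.0), (12, 232.0, 268.0, 401.0, 268.0), (17, 234.0, 265.0, 399.0, 265.0)]
open -0.011 [(-12, 224.0, 333.0, 410.0, 333.0), (-6, 227.0, 326.0, 406.0, 326.0), (0, 230.0, 319.0, 403.0, 319.0), (6, 233.0, 313.0, 400.0, 313.0), (12, 235.0, 307.0, 398.0, 307.0), (17, 237.0, 303.0, 395.0, 303.0)]
open 0 [(-12, 222.0, 312.0, 412.0, 312.0), (-6, 225.0, 305.0, 408.0, 305.0), (0, 228.0, 299.0, 405.0, 299.0), (6, 231.0, 294.0, 402.0, 294.0), (12, 234.0, 288.0, 399.0, 288.0), (17, 236.0, 284.0, 397.0, 284.0)]
```

send_rows([
  [[0, 0, 0, 0, 0, -0.0, 1], [0, 0, 0, 0, 0, 0.02, 1], [0, 0, 0, 0, 0, 0, 1], [0, 0, 0, 0, 0, 0, 0.5], [0, 0, 0, 0, 0, 0, 0.5], [0, 0, 0, 0, 0, 0, 0.5], [0, 0, 0, 0, 0, 0, 0.5], [0, 0, 0, 0, 0, 0, 0.5], [0, 0, 0, 0, 0, 0, 0.5]],
], squeeze=25)

```text
clock: 14.8
position: [0.4307, -0.3021, 0.0463]
ee_rot: [0.709, 0.705, 0.0, -0.001]
ft_force: [-2.1, 1.8, 6.1]
grip_width: 0.681
grasp_force: 25.9
```

```bash
python3 - <<'E'
from m import *
o=get_obs(); print(o['position'],o['ft_force'],o['grip_width'],o['grasp_force'])
im=snap('wrist','w10.png'); q8=masks(im)
for r in (280,285,290,295,300,305,310,320,330,340):
    print(r,''.join('#' if h[2]<45 else 'w' if h[1]<60 and h[2]>110 else 'g' if h[1]<90 else 'o' if h[1]>225 else '.' for h in q8[r,180:460:3].astype(int)))
E
```

```text
[ 0.4307 -0.3021  0.0463] [-2.1162  1.7587  6.1437] 0.6805552134130886 25.91885015135631
280 oooooooooooooooooooooo...........gggggggggggggggggggggggggg............ooooooooooooooooooooooo
285 oooooooooooooooooooooo.........gggggggggggggggggggggggggggg.........oooooooooooooooooooooooooo
290 oooooooooooooooooooo.o...........gggggggggggggggggggggggg...........o....ooooooooooooooooooooo
295 ooooooooooooooooo................gggggggggggggggggggggggg............ggg..oooooooooooooooooooo
300 oooooooooooooooo.................gggggggggggggggggggggggg.............ggg.oooooooooooooooooooo
305 ooooooooooooo....................gggggggggggggggggggggggg..............gggg...oooooooooooooooo
310 ooooooooooo......................gggggggggggggggggggggggg...............gggg...ooooooooooooooo
320 ooooooooo....................g....ggggggggggggggggggggggg..ggg...........gggg....ooooooooooooo
330 ooooooo........g..................ggggggggggggggggggggggg.................ggggg....ooooooooooo
340 oooo.........gwg..................ggggggggggggggggggggggg..................wwg.........ooooooo
```

Now it holds the 60 mm sides (0.68). I lift gently.

send_rows([
  [[0, 0, 0, 0, 0, -0.02, 0.5], [0, 0, 0, 0, 0, -0.08, 0.5], [0, 0, 0, 0, 0, -0.12, 0.5], [0, 0, 0, 0, 0, -0.12, 0.5], [0, 0, 0, 0, 0, -0.08, 0.5], [0, 0, 0, 0, 0, 0, 0.5], [0, 0, 0, 0, 0, 0, 0.5]],
], squeeze=30)

```text
clock: 15.43
position: [0.4308, -0.3025, 0.1302]
ee_rot: [0.709, 0.705, -0.0, -0.0]
ft_force: [-0.6, 0.6, -2.6]
grip_width: 0.671
grasp_force: 32.7
```

```bash
python3 - <<'E'
from m import *
o=get_obs(); print(o['position'],o['ft_force'],o['grip_width'],o['grasp_force'])
im=snap('wrist','w11.png'); q8=masks(im)
m=(q8[...,1]<60)&(q8[...,2]>60); m[:200]=0;m[400:]=0;m[:,:250]=0;m[:,390:]=0
b=max(blobs(m),key=lambda b:b[1][4]); print(b[1],b[2])
yaw=-.2884; xv=np.array([np.cos(yaw),np.sin(yaw)]);yv=np.array([-np.sin(yaw),np.cos(yaw)])
# refine spigot from fitted sleeve seen in w5 (314.3,233)
o5=dict(position=np.array([.6454,.1013,.1471]),ee_rot=np.array([.1356,.9908,.0011,.0025]))
s=onz('wrist',[(314.3,233)],.042,o5)[0][:2]; print('sleeve centre',s)
home=np.array([.6275,.0390]); print('home from sleeve',s+.005*xv-.065*yv)
pre=home-.015*xv-.015*yv; print('pre',pre)
togo(np.r_[pre,.13],np.degrees(yaw),o)
E
```

```text
[ 0.4308 -0.3025  0.1302] [-0.5943  0.6172 -2.6231] 0.670524107334745 32.66195781296119
[281 331  45  26 464] [296.7328 348.4806]
sleeve centre [0.6443 0.1007]
home from sleeve [0.6306 0.0369]
pre [0.6089 0.0289]
pos [ 0.4308 -0.3025  0.1302] head -0.2998554564513943 turn [-0.0001 -0.      0.1888] shift now [1.6617 0.8818 0.0011] shift after turn [1.8419 0.3824 0.0011] f [-0.5943  0.6172 -2.6231] q [ 1.1482  0.2706 -0.706   1.8113  0.193   1.1298  0.372 ]
```

send_rows([
  [[0, 0, 0, 0.08, 0.044, 0, 0.5], [0, 0, 0, 0.15, 0.08, 0, 0.5], [0, 0, 0, 0.15, 0.08, 0, 0.5], [0, 0, 0, 0.15, 0.08, 0, 0.5], [0, 0, 0, 0.15, 0.08, 0, 0.5], [0, 0, 0, 0.15, 0.08, 0, 0.5], [0, 0, 0, 0.15, 0.08, 0, 0.5], [0, 0, 0, 0.15, 0.08, 0, 0.5], [0, 0, 0, 0.15, 0.08, 0, 0.5], [0, 0, 0, 0.15, 0.08, 0, 0.5], [0, 0, 0, 0.15, 0.08, 0, 0.5], [0, 0, 0, 0.08, 0.04, 0, 0.5], [0, 0, 0.06, 0, 0, 0, 0.5], [0, 0, 0.065, 0, 0, 0, 0.5], [0, 0, 0.064, 0, 0, 0, 0.5], [0, 0, 0, 0, 0, 0, 0.5], [0, 0, 0, 0, 0, 0, 0.5], [0, 0, 0, 0, 0, 0, 0.5]],
])

```text
clock: 16.98
position: [0.6087, 0.0288, 0.1293]
ee_rot: [0.8, 0.599, -0.001, -0.001]
ft_force: [-0.1, -0.1, -1.8]
grip_width: 0.674
grasp_force: 32.5
```

```bash
python3 - <<'E'
from m import *
o=get_obs(); print(o['grip_width'],o['grasp_force'])
togo([.6089,.0289,.0583],np.degrees(-.2884),o)
# yaw of the block in hand from paper in tool frame, and sleeve/fence in wrist view
im=snap('wrist','w12.png'); q=masks(im)
m=(q[...,1]<70)&(q[...,2]>90); 
for b in blobs(m,200): 
    cn=max(cv2.findContours(b[3].astype(np.uint8),0,1)[0],key=cv2.contourArea).reshape(-1,2)
    w=onz('wrist',cn,o['position'][2]+.01,o)[:,:2]*1000; print(b[1],b[2],cv2.minAreaRect(w.astype(np.float32)))
for b in blobs(bluemask(im),100): print('blue',b[1],b[2],onz('wrist',[b[2]],.04,o))
E
```

```text
0.6737510272191329 32.51817219424993
pos [0.6087 0.0288 0.1293] head -16.347133799371175 turn [-0.0016 -0.0003  0.0021] shift now [0.0007 0.0019 0.3548] shift after turn [0.0009 0.001  0.3548] f [-0.0554 -0.0529 -1.8021] q [ 0.4617  0.4783 -0.7558  1.591   0.3422  1.2119 -0.6455]
[306  96  59  52 690] [318.8043 119.5029] ((636.4010009765625, 105.66841888427734), (22.744009017944336, 14.92352294921875), 16.116165161132812)
[ 380  174   28  124 2533] [392.1828 234.0063] ((648.3173217773438, 51.95814895629883), (54.46099090576172, 10.441828727722168), 74.22689819335938)
[ 277  258   73   98 6315] [313.8206 305.4236] ((607.6821899414062, 29.220273971557617), (49.02790832519531, 31.350505828857422), 75.16580963134766)
blue [349 103  15  23 149] [356.3423 113.9732] [[0.6584 0.1051 0.04  ]]
```

send_rows([
  [[0, 0, 0.002, 0, 0, 0.07, 0.5], [0, 0, 0, 0, 0, 0.1, 0.5], [0, 0, 0, 0, 0, 0.1, 0.5], [0, 0, 0, 0, 0, 0.05, 0.5], [0, 0, 0, 0, 0, 0.02, 0.5], [0, 0, 0, 0, 0, 0.01, 0.5], [0, 0, 0, 0, 0, 0, 0.5], [0, 0, 0, 0, 0, 0, 0.5], [0, 0, 0, 0, 0, 0, 0.5]],
])

```text
clock: 17.78
position: [0.6097, 0.0291, 0.0611]
ee_rot: [0.802, 0.597, 0.001, -0.0]
ft_force: [-0.1, 0.3, -1.9]
grip_width: 0.673
grasp_force: 32.7
```

send_rows([
  [[0, 0, 0, 0, 0, 0.01, 0.5], [0, 0, 0, 0, 0, 0.006, 0.5], [0, 0, 0, 0, 0, 0, 0.5], [0, 0, 0, 0, 0, 0, 0.5]],
])

```text
clock: 18.12
position: [0.6098, 0.029, 0.0585]
ee_rot: [0.802, 0.597, 0.001, 0.0]
ft_force: [-2.9, -0.2, 9.3]
grip_width: 0.676
grasp_force: 36.3
```

send_rows([
  [[0, 0, 0, 0, 0, -0.002, 0.5], [0, 0, 0, 0, 0.015, 0, 0.5], [0, 0, 0, 0, 0.015, 0, 0.5], [0, 0, 0, 0, 0.015, 0, 0.5], [0, 0, 0, 0, 0.01, 0, 0.5], [0, 0, 0, 0, 0, 0, 0.5], [0, 0, 0, 0, 0, 0, 0.5]],
])

```text
clock: 18.7
position: [0.6194, 0.027, 0.0585]
ee_rot: [0.802, 0.597, 0.0, -0.001]
ft_force: [-6.8, 2.7, 9.3]
grip_width: 0.675
grasp_force: 36.6
```

```bash
cat > st.py <<'E'
from m import *
o=get_obs(); C=R.from_quat(o['ee_rot']); M=C.as_matrix()
print(o['clock'],'pos',o['position'],'head',np.degrees(np.arctan2(M[1,1],M[0,1])),'tool force x(sleeve) y(fence) z',C.inv().apply(o['ft_force']),o['torque'],o['grip_width'])
yaw=-.2884; xv=np.array([np.cos(yaw),np.sin(yaw)]);yv=np.array([-np.sin(yaw),np.cos(yaw)])
d=np.array([.629,.038])-o['position'][:2]; print('left to home est mm: fence',d@xv*1000,'sleeve',d@yv*1000)
E
python3 st.py
```

```text
18.7 pos [0.6194 0.027  0.0585] head -16.650348682061086 tool force x(sleeve) y(fence) z [ 0.6103 -7.3196 -9.3091] [0.3895 1.5027 0.0019] 0.6752407601915251
left to home est mm: fence 6.053904903945827 sleeve 13.294754055866981
```

send_rows([
  [[0, 0, 0, 0, 0, -0.002, 0.5], [0, 0, 0, 0, 0.01, 0, 0.5], [0, 0, 0, 0, 0.01, 0, 0.5], [0, 0, 0, 0, 0.005, 0, 0.5], [0, 0, 0, 0, 0, 0, 0.5], [0, 0, 0, 0, 0, 0, 0.5]],
])

```text
clock: 19.2
position: [0.6239, 0.0255, 0.0586]
ee_rot: [0.802, 0.597, -0.0, -0.001]
ft_force: [-6.5, 0.8, 7.8]
grip_width: 0.673
grasp_force: 36.0
```

```bash
python3 st.py
```

```text
19.2 pos [0.6239 0.0255 0.0586] head -16.65091739549168 tool force x(sleeve) y(fence) z [-1.0905 -6.473  -7.765 ] [0.4167 1.5521 0.0109] 0.6731598307795985
left to home est mm: fence 1.3292945743577957 sleeve 13.403370459678435
```

send_rows([
  [[0, 0, 0, 0, 0, -0.002, 0.5], [0, 0, 0, 0.015, 0, 0, 0.5], [0, 0, 0, 0.015, 0, 0, 0.5], [0, 0, 0, 0.015, 0, 0, 0.5], [0, 0, 0, 0.01, 0, 0, 0.5], [0, 0, 0, 0, 0, 0, 0.5], [0, 0, 0, 0, 0, 0, 0.5]],
])

```text
clock: 19.78
position: [0.6264, 0.0316, 0.0588]
ee_rot: [0.803, 0.596, -0.003, 0.0]
ft_force: [-12.5, -9.3, 12.8]
grip_width: 0.671
grasp_force: 36.8
```

```bash
python3 st.py
```

```text
19.7833 pos [0.6264 0.0316 0.0588] head -16.887360925460506 tool force x(sleeve) y(fence) z [-12.582   -9.3342 -12.6735] [-2.0244  2.6222 -0.606 ] 0.6705807097116523
left to home est mm: fence 0.641770108245546 sleeve 6.89834698435138
```

```bash
cat > look.py <<'E'
from m import *
import sys
o=get_obs(); im=snap('wrist',sys.argv[1]); q=masks(im)
yaw=-.2884; xv=np.array([np.cos(yaw),np.sin(yaw)]);yv=np.array([-np.sin(yaw),np.cos(yaw)]); J=np.array([.629,.038])-.04*xv-.01*yv
def jig(w): d=w[:,:2]-J; return np.c_[d@xv,d@yv]*1000
b=max(blobs(bluemask(im),60),key=lambda b:b[1][4]); cn=np.vstack(cv2.findContours(b[3].astype(np.uint8),0,1)[0]).reshape(-1,2)
w=jig(onz('wrist',cn,.042,o)); print('sleeve px',b[1],'jig ext (z=.042)',w.min(0),w.max(0))
m=(q[...,1]<70)&(q[...,2]>90)
for b in blobs(m,200):
    cn=max(cv2.findContours(b[3].astype(np.uint8),0,1)[0],key=cv2.contourArea).reshape(-1,2)
    z=.068 if 230<b[2][1] and b[2][0]<350 else .042
    w=jig(onz('wrist',cn,z,o)); print('light',b[1],'z',z,cv2.minAreaRect(w.astype(np.float32)))
print('tcp jig',jig(o['position'][None]))
x0=int(proj('wrist',[o['position']],o)[0][0])
print('block +y top edge expected row',proj('wrist',[np.r_[o['position'][:2]+.045*yv,.068]],o),'sleeve expected',proj('wrist',[np.r_[J+.035*xv+.055*yv,.042],np.r_[J+.035*xv+.095*yv,.042]],o))
S=q[40:300:6,220:440:4].astype(int)
for r in range(len(S)): print(40+6*r,''.join('b' if 105<h[0]<130 and h[1]>120 else '#' if h[2]<45 else 'w' if h[1]<60 and h[2]>110 else 'g' if h[1]<90 else 'o' if h[1]>225 else '.' for h in S[r]))
E
python3 look.py w13.png; python3 - <<'E'
import sys; sys.path.insert(0,'.')
from m import *
im=snap('top','t13.png') if 0 else optics.camera('scene')
for b in blobs(bluemask(im)): print(b[1],b[2],onz('scene',[b[2]],.027))
E
```

```text
sleeve px [268 151  47  34 647] jig ext (z=.042) [17.1193 55.5381] [38.5204 71.0718]
light [ 265   99   85   59 2047] z 0.042 ((34.756072998046875, 80.97217559814453), (39.08392333984375, 25.221609115600586), 3.9981417655944824)
light [ 371  196   41  108 2474] z 0.042 ((79.81535339355469, 21.013900756835938), (18.831714630126953, 60.523738861083984), 8.480133056640625)
light [ 277  259   73   98 6504] z 0.068 ((38.17440414428711, 2.328298568725586), (31.63271141052246, 49.59126663208008), 0.7021142244338989)
light [364 338  29  71 974] z 0.042 ((77.32261657714844, -56.16377258300781), (49.18414306640625, 16.055391311645508), 79.40377044677734)
tcp jig [[39.3582  3.1017]]
block +y top edge expected row [[315.9168 211.9254]] sleeve expected [[306.6692 185.1171]
 [305.4816  95.7769]]
40 .......................................................
46 .......................................................
52 .......................................................
58 .................................................ggg...
64 .................................................ggg...
70 .........
[... 1975 characters left out ...]
......ggggggggggggggggggg........wwwwww......oo
274 ..............gggggggggggggggggggg.......wwwwww......oo
280 .............gggggggggggggggggggggg......wwwwww......oo
286 ............ggggggggggggggggggggggg.....gwwwwww......oo
292 ....ggg........gggggggggggggggggg........gggwww.....ooo
298 ...ggg##.......gggggggggggggggggg.........gggww.....ooo
[  15    0   73  112 2072] [56.0681 69.8707] [[-0.0574 -1.1305  0.027 ]]
[ 494   68   45   37 1273] [516.9701  86.2804] [[-0.3572  0.4554  0.027 ]]
[   0   95   30   95 1140] [  9.3421 138.5105] [[ 0.2962 -1.0845  0.027 ]]
[538 284  10  18  32] [541.9062 293.5312] [[0.4624 0.5184 0.027 ]]
[353 313  16  19 200] [360.1  322.24] [[0.6407 0.1001 0.027 ]]
```

The sleeve's near edge is at jig y 55.5 mm and the block's end at about 48 mm, so 7 mm are left. The resistance is friction on base and fence, so I unload both and go on.

send_rows([
  [[0, 0, 0, 0, -0.01, -0.004, 0.5], [0, 0, 0, 0, 0, 0, 0.5], [0, 0, 0, 0, 0, 0, 0.5]],
])

```text
clock: 20.13
position: [0.6257, 0.0358, 0.0589]
ee_rot: [0.802, 0.597, 0.0, -0.001]
ft_force: [0.5, -0.4, -2.2]
grip_width: 0.673
grasp_force: 32.7
```

```bash
python3 st.py
```

```text
20.1333 pos [0.6257 0.0358 0.0589] head -16.681427582787933 tool force x(sleeve) y(fence) z [-0.2269  0.6211  2.2325] [ 0.0059 -0.0333  0.0283] 0.6728940842570682
left to home est mm: fence 2.5309602508973716 sleeve 3.0772957555745792
```

send_rows([
  [[0, 0, 0, 0.01, 0, 0, 0.5], [0, 0, 0, 0.005, 0, 0, 0.5], [0, 0, 0, 0.005, 0, 0, 0.5], [0, 0, 0, 0, 0, 0, 0.5], [0, 0, 0, 0, 0, 0, 0.5]],
])

```text
clock: 20.55
position: [0.6268, 0.0393, 0.0589]
ee_rot: [0.802, 0.597, -0.0, -0.001]
ft_force: [0.1, -1.4, -0.6]
grip_width: 0.672
grasp_force: 33.4
```

```bash
python3 st.py
```

```text
20.55 pos [0.6268 0.0393 0.0589] head -16.697910572310242 tool force x(sleeve) y(fence) z [-1.2748  0.4784  0.5954] [-0.3225  0.1656  0.0456] 0.6724815031803405
left to home est mm: fence 2.4955808758790115 sleeve -0.5843838438410002
```

send_rows([
  [[0, 0, 0, 0, 0.006, 0, 0.5], [0, 0, 0, 0, 0.006, 0, 0.5], [0, 0, 0, 0, 0.003, 0, 0.5], [0, 0, 0, 0, 0, 0, 0.5], [0, 0, 0, 0, 0, 0, 0.5]],
])

```text
clock: 20.97
position: [0.6282, 0.0392, 0.0588]
ee_rot: [0.802, 0.597, -0.001, -0.002]
ft_force: [-8.6, -0.2, 3.9]
grip_width: 0.673
grasp_force: 34.9
```

```bash
python3 st.py
```

```text
20.9667 pos [0.6282 0.0392 0.0588] head -16.673837187236234 tool force x(sleeve) y(fence) z [-2.6567 -8.1761 -3.8408] [ 0.0708  1.9317 -0.1546] 0.6730703801764951
left to home est mm: fence 1.0903602715667373 sleeve -0.8784449905787044
```

send_rows([
  [[0, 0, 0, 0.005, 0, -0.002, 0.5], [0, 0, 0, 0.005, 0, 0, 0.5], [0, 0, 0, 0.005, 0, 0, 0.5], [0, 0, 0, 0.0, 0, 0, 0.5], [0, 0, 0, 0, 0, 0, 0.5]],
])

```text
clock: 21.38
position: [0.6285, 0.0395, 0.0589]
ee_rot: [0.803, 0.596, -0.003, -0.001]
ft_force: [-11.8, -6.4, 6.9]
grip_width: 0.67
grasp_force: 35.5
```

```bash
python3 st.py
```

```text
21.3833 pos [0.6285 0.0395 0.0589] head -16.77778156775495 tool force x(sleeve) y(fence) z [-9.5183 -9.4795 -6.8419] [-1.3382  2.7334 -0.1416] 0.6700892521152222
left to home est mm: fence 0.9381199569466329 sleeve -1.254575172064562
```

The x force could be friction again. I'll back off the fence briefly to test it.

send_rows([
  [[0, 0, 0, 0, -0.012, -0.003, 0.5], [0, 0, 0, 0, 0, 0, 0.5], [0, 0, 0, 0, 0, 0, 0.5]],
])

```text
clock: 21.63
position: [0.6281, 0.0407, 0.0599]
ee_rot: [0.803, 0.597, -0.001, -0.0]
ft_force: [-2.5, -4.9, 1.4]
grip_width: 0.677
grasp_force: 33.8
```

```bash
python3 st.py
```

```text
21.6333 pos [0.6281 0.0407 0.0599] head -16.749420024140775 tool force x(sleeve) y(fence) z [-5.4217 -1.001  -1.4327] [-1.098   0.6881  0.0804] 0.677267766416136
left to home est mm: fence 1.613837029291404 sleeve -2.2916419120546374
```

send_rows([
  [[0, 0, 0, 0.006, -0.003, 0.003, 0.5], [0, 0, 0, 0.006, 0, 0, 0.5], [0, 0, 0, 0, 0, 0, 0.5], [0, 0, 0, 0, 0, 0, 0.5]],
])

```text
clock: 21.97
position: [0.6281, 0.0409, 0.0596]
ee_rot: [0.803, 0.596, -0.002, 0.001]
ft_force: [-5.5, -10.9, 7.1]
grip_width: 0.674
grasp_force: 35.7
```

```bash
python3 st.py
```

```text
21.9667 pos [0.6281 0.0409 0.0596] head -16.84163518813129 tool force x(sleeve) y(fence) z [-12.0674  -2.155   -7.0647] [-2.4644  1.3748  0.1813] 0.6744267833295111
left to home est mm: fence 1.634799989923698 sleeve -2.4882941691337734
```

send_rows([
  [[0, 0, 0, 0, 0.006, -0.001, 0.5], [0, 0, 0, 0, 0.006, 0, 0.5], [0, 0, 0, 0, 0.006, 0, 0.5], [0, 0, 0, 0, 0.004, 0, 0.5], [0, 0, 0, 0, 0, 0, 0.5], [0, 0, 0, 0, 0, 0, 0.5]],
])

```text
clock: 22.47
position: [0.6289, 0.0407, 0.0596]
ee_rot: [0.803, 0.596, -0.005, -0.001]
ft_force: [-23.4, -10.4, 19.1]
grip_width: 0.668
grasp_force: 38.9
```

```bash
python3 st.py; python3 look.py w14.png | head -8
```

```text
22.4667 pos [0.6289 0.0407 0.0596] head -16.76859212244911 tool force x(sleeve) y(fence) z [-16.8145 -19.5504 -18.8296] [-2.1231  5.4583  0.1315] 0.6684940407786482
left to home est mm: fence 0.8439333550687811 sleeve -2.610236633261795
sleeve px [ 267  153   60   47 1127] jig ext (z=.042) [15.9576 57.5611] [43.8905 79.5461]
light [ 266  116   82   41 1028] z 0.042 ((34.187416076660156, 87.31529998779297), (37.79084396362305, 17.055967330932617), 4.515522480010986)
light [290 143  34  30 606] z 0.042 ((35.465179443359375, 77.18700408935547), (14.26024341583252, 11.187289237976074), 43.62471008300781)
light [ 380  212   31   92 2011] z 0.042 ((79.3322525024414, 25.795654296875), (14.354035377502441, 50.72479248046875), 1.3699629306793213)
light [ 276  259   73   99 6559] z 0.068 ((37.72383117675781, 11.182662010192871), (31.792095184326172, 50.604248046875), 1.5839531421661377)
light [ 361  340   32   78 1029] z 0.042 ((75.86349487304688, -50.95827865600586), (54.68406295776367, 17.649005889892578), 79.11430358886719)
tcp jig [[39.1561 12.6102]]
block +y top edge expected row [[316.0421 211.5406]] sleeve expected [[307.7539 204.1735]
```

send_rows([
  [[0, 0, 0, 0, 0, -0.003, 0.5], [0, 0, 0, 0, 0, 0, 0.5], [0, 0, 0, 0, 0, 0, 0.5]],
])

```text
clock: 22.77
position: [0.6289, 0.0407, 0.0597]
ee_rot: [0.803, 0.596, -0.005, -0.001]
ft_force: [-21.1, -8.9, 14.5]
grip_width: 0.666
grasp_force: 37.7
```

```bash
python3 st.py; python3 - <<'E'
from m import *
for n in('scene','top'):
    im=optics.camera(n)
    for b in blobs(bluemask(im)):
        p=onz(n,[b[2]],.027)[0]
        if abs(p[0]-.64)<.03 and abs(p[1]-.1)<.03: print(n,b[1],b[2],p)
E
```

```text
22.7667 pos [0.6289 0.0407 0.0597] head -16.76717589835479 tool force x(sleeve) y(fence) z [-14.7035 -17.7862 -14.2618] [-2.0763  4.9325  0.1495] 0.6659580747620278
left to home est mm: fence 0.8638975073190044 sleeve -2.605486939620604
scene [353 313  17  20 210] [360.9524 322.4476] [0.6408 0.1021 0.027 ]
top [265 165  11  15  70] [268.9    172.9286] [0.6427 0.1102 0.027 ]
```

send_rows([
  [[0, 0, 0, 0.003, 0.002, -0.003, 0.5], [0, 0, 0, 0, 0, -0.002, 0.5], [0, 0, 0, 0, 0, 0, 0.5], [0, 0, 0, 0, 0, 0, 0.5], [0, 0, 0, 0, 0, 0, 0.5], [0, 0, 0, 0, 0, 0, 0.5]],
])

```text
clock: 23.37
position: [0.629, 0.0408, 0.0599]
ee_rot: [0.803, 0.596, -0.005, -0.002]
ft_force: [-20.4, -10.8, 9.9]
grip_width: 0.667
grasp_force: 36.4
```

```bash
python3 st.py
```

```text
23.3667 pos [0.629  0.0408 0.0599] head -16.781188640450036 tool force x(sleeve) y(fence) z [-16.2773 -16.5557  -9.6421] [-2.1682  4.7821  0.0815] 0.6674749110714947
left to home est mm: fence 0.779152558522981 sleeve -2.667827324424201
```

Even allowing for worst-case friction, the fence and sleeve each carry well over 1.5 N, and everything is still. Handing in.

```bash
python3 -c "
from workcell import job
print(job.hand_in())"
```

```text
the job is handed in; nothing more can be done
None
```

I've handed the job in: the blue sleeve is down on the spigot and released, and the block is held in the corner with about 16 N pushed towards the fence and 16 N towards the sleeve. `hand_in()` returned no verdict, and I judged the contacts from forces and positions, not from a final picture.

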